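Seat a board nest in its fence corner and start its hand screw

ROBOT

A 7-joint arm with a two-finger parallel gripper is mounted at the origin on the work surface. World frame = base frame: x ahead of the robot, y to its left, z up, the work surface at z = 0. Lengths are in m, angles in rad, forces in N, time in s.
With the tool pointing down it reaches from about 0.4 to 0.85 m from the base axis. Payload 10.4 kg.
Tool frame: the origin (TCP) lies at the very end of the fingers, on their centre line; the grasp point (between the pads) lies 19 mm behind it (manip.grip_point_offset is the z of the grasp point in the tool frame, in m); z points along the fingers, y is the direction in which the jaws open and shut (so a half turn about z gives the same grasp; the last joint's range is limited). The gripper opens to 85 mm and grips with 20 to 120 N. Pads are 22 mm wide; open, the fingers measure 114 mm over their backs; the gripper's body (76 mm by 85 mm) begins 54 mm behind the grasp point. The pads swing forward as they close: fully open they stand 13 mm farther back than shut.
Start: joints at [-1.21, 0.332, -0.065, 1.46, 0.022, 1.35, -0.088], TCP at [0.234, 0.58, 0.231] pointing down, gripper open.
Joint ranges: [-2.6, 2.6], [-0.5, 2.12], [-1.47, 1.34], [0.16, 2.42], [-1.27, 4.41], [0.06, 2.06], [-2.6, 2.6]. Speed limits (rad/s): [2.22, 2.22, 2.79, 2.79, 3.14, 3.14, 3.14].

INTERFACE

Orientations are given as a unit quaternion [x, y, z, w].
In Python, from workcell import manip, camera, get_calibration, hand_in gives the robot as it stands.
- The arm moves only by the shell command python3 -m pendant 'ROWS' [FORCE]. ROWS is JSON, a list of rows, each a list of 5 numbers: the shift along the tool's x, y, z in units of 40 mm (1.0 is 40 mm), then the turn about the tool's z in units of 6 degrees (1.0 is 6 degrees), then the closure, from 0 (fully open) to 1 (shut). A call has 1 to 5 rows; each row is the pose to reach, as a shift and turn from the pose commanded when the call began, along the tool's axes at that moment; what a row does not reach only later rows make up. A row lasts 1/8 s, in which the tool goes at most 62.5 mm and 10.7 degrees, less where a joint would pass 70% of its speed; a pose out of reach is approached as far as the arm can. A call with a gripper value outside its range is refused whole. The fingers move at their own pace and stop on an object; FORCE is the grip in N (left out, the last holds). Time passes only in rows, so rows that repeat a pose let the fingers close. It gives the time, the measured TCP pose, the force and the opening at its end, in the units of the state.
- manip.get_obs(): the state, without advancing time (a new reading comes with each control period).
- camera(name): name is "side" or "top" or "wrist"; returns (picture, depth): 420x560x3 uint8, red, green, blue; 420x560 float32, m along the optical axis (not along the pixel's ray), 0 where there is no reading.
- get_calibration(name): a dict with "vfov" (degrees; the focal length in pixels is half the picture's height over the tangent of half this angle, whatever the lens; pixels are square), "cx", "cy" (the principal point, pixels), "distortion" ([k1, k2, p1, p2, k3] as OpenCV has them; the pictures are not rectified), "position" and "rotation" of the camera in the world. Camera axes: x right, y down, z forward; pixel columns grow to the right and rows downward; lengths in m; the calibration is good to about 2 mm. A picture is of the moment at which its call begins: read the wrist's pose just before it. get_calibration takes no time and is no camera call; for the wrist camera it gives the pose at the moment of the call.
- hand_in(): hands the job in, once; it reports no verdict.
The state is a dict: "clock": time; "joint_pos": joint angles; "joint_velocities": joint speeds; "tau": joint torques, N m; "position": TCP position; "ee_rot": TCP orientation; "ft_force": force on the tool from outside, world axes, zero at the start; "torque": the same for the moment, N m; "grip_width": opening from 0.0 (shut) to 1.0 (fully open).
Only numpy, scipy, OpenCV 4.12 (cv2) and the standard library are available. Lean on these libraries where they do the work, as an engineer would, in place of code of your own. Each camera call takes 0.05 s, during which the arm holds its last target.

TASK

On the tooling plate, push the white board nest (the one that carries the hand screw) along the plate, without lifting it, until it sits square and flush in the corner of the two steel fence bars. Then press the hand screw down lightly onto its threaded hole and turn it backward (anticlockwise from above) until you feel the thread drop, turn it forward one full turn so that the thread is started, and finish still gripping the screw's head, the nest still home. Leave the loose things around it where they are.

Things in the scene. Friction and masses are not known exactly. Their poses are not given: they have to be found in the camera images.
- bed: Fixed aluminium plate 280 (x) x 260 (y) x 20 mm on steel parallels; origin: centre of the underside, on the bench; plate top 50 mm above. Two steel fence bars 20 mm wide, 14 mm high stand on it: inner face of one at x = +85 mm (from y = -48 to +72), of the other at y = +75 mm (from x = -65 to +75). Threaded hole, 32 mm wide, at x = +62, y = +25 mm.
- fence_corner (a point): Where the inner faces of the fence bars would meet, on the plate's top; axes as the bed's, x and y pointing out through the bars. The nest is home when nest_corner is here and its axes run with the bed's (nest origin at x = +25, y = +25 mm of the bed); the screw is then over its hole.
- nest: Loose white plastic nest for a circuit board, 120 (x) x 100 (y) x 16 mm, about 0.28 kg plus the screw; origin: centre of its underside, on the plate. Board pocket in its -x part; on the land at its +x end, at x = +37, y = 0 mm, an aluminium sleeve (27 mm wide, its top 30 mm above the underside) carries the hand screw.
- nest_corner (a point): The nest's +x +y corner at its underside (x = +60, y = +50 mm of the nest).
- clamp_screw: Captive steel hand screw in the nest: round knurled head 36 mm wide, 20 mm high, slot across its top, 16 mm shank, 0.22 kg. Origin on its axis, level with the nest's underside when up. Right-hand thread, pitch 5 mm, one start. A light spring lifts it (2 N when up, 4 N when 16 mm down): let go before it is started it rises again; once started it stays.
- screw_head (a point): Centre of the screw's head, on its axis, 10 mm below its top; 58 mm above the nest's underside with the screw up, and goes down with it.
- screw_depth (a joint): How far the screw is pushed down, m: 0 up, 0.018 at its stop. Nest home, it meets the end of the thread 5.5 to 7.5 mm down and rides on it: turned backward it climbs to 5.5 mm, then at the thread's end, if pressed, drops 5 mm (to 10.5). Turned forward from there it goes 5 mm deeper a turn (1 mm of play) and cannot be lifted out.
- screw_turn (a joint): Angle of the screw, rad, growing clockwise from above (forward, tightening) and counting on over full turns. At the start the thread's drop lies 0.3 to 1.9 rad backward.
- hex_key: L-shaped steel hex key, 80 x 24 mm, 6 mm thick, lying loose on the plate; leave it.
- stop_block: Spare steel stop block 20 x 36 x 14 mm, loose on the plate's far right; leave it.
- board_a: Green circuit board 80 x 62 mm, flat on the bench to the left; leave it.
- board_b: Green circuit board 80 x 62 mm, flat on the bench to the right; leave it.
- small_nest: Another white nest, 90 x 80 x 16 mm, without a screw, on the bench; leave it.
- driver: Screwdriver on the bench; leave it.
- wash_bottle: White bottle 56 mm wide and 130 mm high on the bench; leave it.
There are look-alikes about, which are no part of the job. What is shaped like the nest but purple is not meant.

How it is judged:
By the outcome, as a careful person would: the job done as asked, in the order asked, and still so for the second after the job is handed in, while the arm keeps its last pose, push and grip.
It also fails if it takes over 72 s, if anything falls off the work surface, if the arm or the gripper's body presses on something with over 40 N, if the wrist force passes 120 N, or if a joint passes its speed limit or range.

## Working session

There is one attempt and no reset: what is moved stays moved. The work goes in short steps, Python scripts to look and compute and a shell command to move; the robot and the scene stay as the last step left them, time stands still between calls to the robot, and variables do not carry over. Pictures are saved under pics/ and viewed, and the job is handed in when it is done.

```bash
ls; mkdir -p pics
python3 - <<'E'
from workcell import manip,camera,get_calibration
import cv2
print(manip.get_obs()); print(manip.grip_point_offset)
for n in("side","top","wrist"):
    print(n,get_calibration(n))
    p,d=camera(n); cv2.imwrite(f"pics/{n}0.png",p[:,:,::-1])
    import numpy as np; np.save(f"pics/{n}0.npy",d)
E
```

```text
pics
{'clock': 0.0, 'joint_pos': array([-1.20956512,  0.33287844, -0.06467104,  1.46096445,  0.02159604,
        1.34991896, -0.08851035]), 'joint_velocities': array([-0.00201114,  0.00031935, -0.00053161,  0.00098097, -0.00049497,
       -0.00075082, -0.00065136]), 'tau': array([-8.91305499e-04, -6.25447154e+01,  4.84644959e-02, -3.91619432e+01,
        1.61033770e-02,  9.71461268e-03, -4.83292740e-05]), 'position': array([0.23392135, 0.57915044, 0.23050072]), 'ee_rot': array([ 1.90748031e-01,  9.81638755e-01, -7.29757572e-04, -1.03262273e-04]), 'ft_force': array([ 0.20175479,  0.32391533, -0.52736324]), 'torque': array([ 0.03187353, -0.00744094,  0.01916902]), 'grip_width': 0.9985966960298522}
-0.0187
side {'vfov': 49.47976826348099, 'cx': 277.9246226165444, 'cy': 207.95974352279734, 'distortion': array([0.02562569, 0.        , 0.        , 0.        , 0.        ]), 'position': array([1.08605822, 0.85935156, 0.94309678]), 'rotation': array([ 0.28330012,  0.86370467, -0.39953299, -0.11886414])}
top {'vfov': 56.54929804638958, 'cx': 278.1179234552276, 'cy': 203.979999357242, 'distortion': array([-0.07487462,  0.        ,  0.        ,  0.        ,  0.        ]), 'position': array([0.39233436, 0.01200236, 1.04293259]), 'rotation': array([-0.70137009,  0.7096071 , -0.04065076,  0.05371467])}
wrist {'vfov': 63.33566422886994, 'cx': 279.6912541867279, 'cy': 209.88024689269227, 'distortion': array([-0.06346791,  0.        ,  0.        ,  0.        ,  0.        ]), 'position': array([0.17093413, 0.60341055, 0.37325616]), 'rotation': array([0.82182462, 0.55365956, 0.07460186, 0.11180317])}
```

View pics/top0.png

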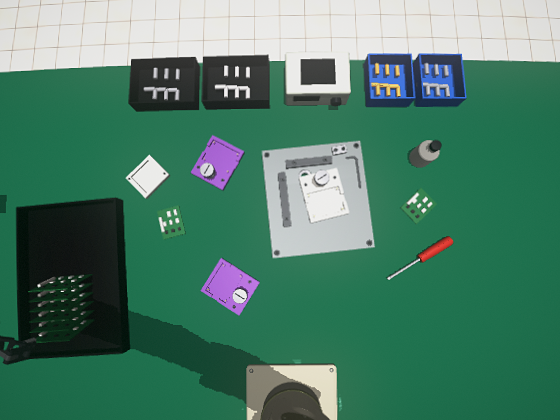

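View pics/side0.png

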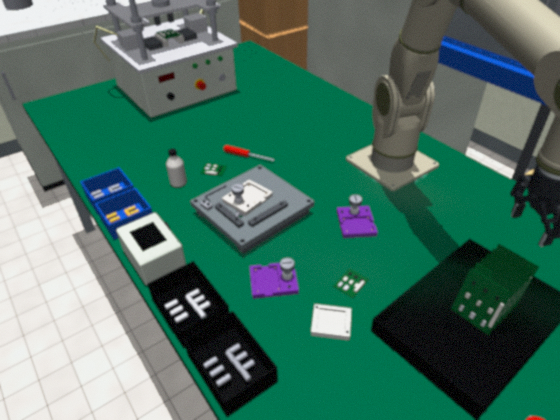

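View pics/wrist0.png

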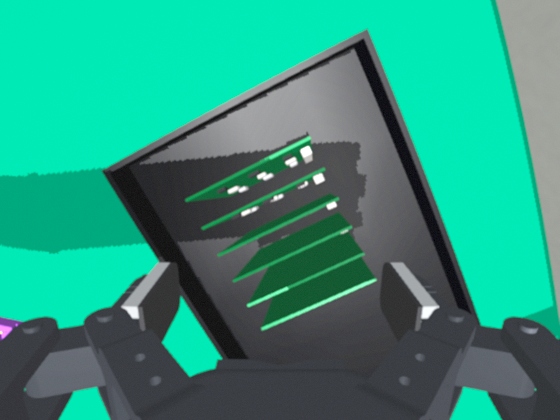

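Candidates for the nest in the top view are white with a screw on the plate at about (323,193), purple at (218,160) and (232,286), and the small white one without a screw at (148,176). Only (323,193) fits, because it is white, carries the screw and sits on the plate. I'll enlarge it to confirm.

```bash
cat > h.py <<'E'
import numpy as np,cv2
from scipy.spatial.transform import Rotation as R
from workcell import manip,camera,get_calibration
def K(c):
    f=210/np.tan(np.radians(c["vfov"])/2); return np.array([[f,0,c["cx"]],[0,f,c["cy"]],[0,0,1]])
def plane(c,px,z):
    px=np.asarray(px,float).reshape(-1,1,2)
    n=cv2.undistortPoints(px,K(c),c["distortion"]).reshape(-1,2)
    d=R.from_quat(c["rotation"]).apply(np.c_[n,np.ones(len(n))]); p=c["position"]
    return p+d*((np.asarray(z)-p[2])/d[:,2])[:,None]
def proj(c,P):
    r=R.from_quat(c["rotation"]).inv(); t=r.apply(-np.asarray(c["position"]))
    return cv2.projectPoints(np.asarray(P,float).reshape(-1,1,3),r.as_rotvec(),t,K(c),c["distortion"])[0].reshape(-1,2)
def shot(n,name):
    c=get_calibration(n);p,d=camera(n);cv2.imwrite(f"pics/{name}.png",p[:,:,::-1]);np.save(f"pics/{name}.npy",d)
    return c,p,d
def crop(p,x0,y0,x1,y1,s,name):
    cv2.imwrite(f"pics/{name}.png",cv2.resize(p[y0:y1,x0:x1,::-1],None,fx=s,fy=s,interpolation=cv2.INTER_CUBIC))
E
python3 - <<'E'
from h import *
p=cv2.imread("pics/top0.png")[:,:,::-1]; crop(p,250,130,390,265,5 if 0 else 4,"crop0")
s=cv2.imread("pics/side0.png")[:,:,::-1]; crop(s,180,155,320,255,5,"crop1")
d=np.load("pics/top0.npy"); print(d[150:240:10,265:370:10])
E
```

```text
[[1.075581   1.022799   1.0210495  1.0207775  1.0184951  1.0232079
  1.0198631  0.997906   1.0050875  1.0169882  1.0683874 ]
 [1.0155377  1.0193061  1.0191029  1.0054896  1.0029106  1.0020319
  0.99771523 1.0149249  1.0117248  1.0079684  1.0661241 ]
 [1.0133873  1.0178767  1.01096    1.0141934  1.0147959  1.0149465
  1.0104965  0.9952681  1.012226   1.0118021  1.0580933 ]
 [1.0099988  1.0094157  0.996684   1.0050063  0.9927711  0.9434133
  0.9408069  0.9919214  1.0115914  1.0090582  1.0601408 ]
 [1.0615797  1.008951   0.99141407 1.0036801  0.9888332  0.98743564
  0.9958731  0.9922963  1.0052055  1.0019845  1.0040336 ]
 [1.0538846  1.0066229  0.98862296 1.0046148  0.98845994 0.9961816
  0.9958397  0.9910018  0.98218167 1.0016975  0.9965109 ]
 [1.0520399  1.004293   0.9871988  1.0008974  0.99991906 0.990712
  0.988929   0.9888504  0.9794398  0.99465746 0.996568  ]
 [1.0479108  0.9933031  0.98567677 0.99674815 0.9982665  0.9766102
  0.99301356 0.9949067  0.99487096 0.99434394 0.991897  ]
 [1.0451084  0.99571997 0.9927806  0.9921872  0.9941874  0.9926349
  0.99175936 0.99139005 0.9882045  0.9923705  0.9911488 ]]
```

View pics/crop0.png

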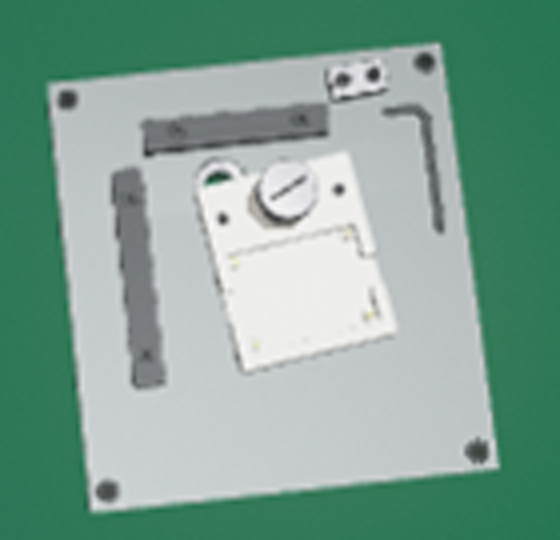

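View pics/crop1.png

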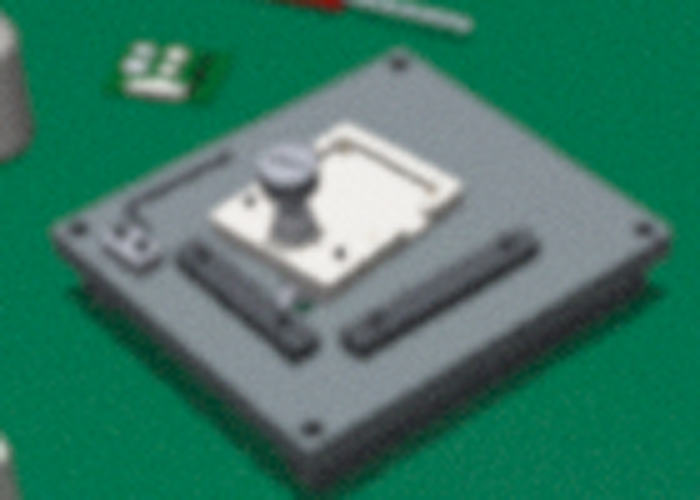

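```bash
cat >> h.py <<'E'
def rectfit(pts):  # metric rectangle: minAreaRect in mm
    return cv2.minAreaRect((pts*1000).astype(np.float32))
E
python3 - <<'E'
from h import *
for n,name in(("top","top0"),("side","side0")):
    c=get_calibration(n); p=cv2.imread(f"pics/{name}.png"); h=cv2.cvtColor(p,cv2.COLOR_BGR2HSV)
    if n=="top":
        g=((h[:,:,1]<90)).astype(np.uint8); k=np.zeros_like(g);k[130:265,250:390]=g[130:265,250:390]
        cs=max(cv2.findContours(k,0,1)[0],key=cv2.contourArea)
        P=plane(c,cs.reshape(-1,2),.05)[:,:2]; print("plate",rectfit(P)); 
        ap=cv2.approxPolyDP(cs,6,True).reshape(-1,2);print(ap,plane(c,ap,.05))
    w=((h[:,:,2]>215)&(h[:,:,1]<25)).astype(np.uint8); k=np.zeros_like(w)
    if n=="top":k[160:225,295:352]=w[160:225,295:352]
    else:k[175:220,215:280]=w[175:220,215:280]
    cs=max(cv2.findContours(k,0,1)[0],key=cv2.contourArea)
    P=plane(c,cs.reshape(-1,2),.066)[:,:2]; print("nest",rectfit(P),cv2.contourArea(cs))
    ap=cv2.approxPolyDP(cs,2.5,True).reshape(-1,2)
    for a,b in zip(ap,plane(c,ap,.066)): print(a,b)
E
```

```text
plate ((540.6718139648438, -70.29527282714844), (282.007080078125, 262.13128662109375), 5.403598785400391)
[[359 140]
 [262 151]
 [272 257]
 [374 246]] [[ 0.69271715 -0.18461879  0.05      ]
 [ 0.66646827  0.07047622  0.05      ]
 [ 0.39100266  0.0465452   0.05      ]
 [ 0.41538237 -0.21195483  0.05      ]]
nest ((551.9341430664062, -85.54537963867188), (130.79359436035156, 100.6334228515625), 12.319214820861816) 1624.0
[336 168] [ 0.61454754 -0.11947479  0.066     ]
[316 173] [ 0.60217421 -0.0680488   0.066     ]
[318 182] [ 0.57876221 -0.07256439  0.066     ]
[329 180] [ 0.58356961 -0.10067065  0.066     ]
[323 187] [ 0.56569604 -0.08492855  0.066     ]
[315 187] [ 0.56596252 -0.06463609  0.066     ]
[311 183] [ 0.57641421 -0.05471976  0.066     ]
[314 173] [ 0.60224248 -0.06294971  0.066     ]
[303 171] [ 0.60783533 -0.03500675  0.066     ]
[299 175] [ 0.59756068 -0.02461042  0.066     ]
[311 221] [ 0.47957021 -0.05262243  0.066     ]
[348 212] [ 0.50107214 -0.14619451  0.066     ]
[343 195] [ 0.54450165 -0.13500832  0.066     ]
[336 188] [ 0.56269482 -0.11783751  0.066     ]
[327 188] [ 0.56298983 -0.09500499  0.066     ]
[338 185] [ 0.57035733 -0.12315909  0.066     ]
[343 192] [ 0.55219014 -0.13526326  0.066     ]
nest ((527.0836791992188, -66.18640899658203), (140.35296630859375, 82.35276794433594), 44.66130828857422) 358.5
[270 191] [ 0.47838972 -0.05765901  0.066     ]
[247 181] [ 0.50737386 -0.14355555  0.066     ]
[268 193] [ 0.48891997 -0.05332746  0.066     ]
[246 186] [ 0.52386994 -0.12375902  0.066     ]
[245 202] [ 0.56852637 -0.0598269   0.066     ]
[238 206] [ 0.59514515 -0.05681587  0.066     ]
[246 210] [ 0.58597083 -0.02713157  0.066     ]
```

```bash
cat >> h.py <<'E'
BC=np.array([.5407,-.0703]);BY=np.radians(5.4)
def rot(a): return np.array([[np.cos(a),-np.sin(a)],[np.sin(a),np.cos(a)]])
def tobed(w): return (np.asarray(w)[...,:2]-BC)@rot(BY)*1000
def toworld(b): return np.asarray(b)/1000@rot(BY).T+BC
def go(target_xy,z,yawx_deg):
    "units needed from the current measured pose"
    o=manip.get_obs(); r=R.from_quat(o["ee_rot"]); d=np.r_[target_xy,z]-o["position"]
    x=r.apply([1,0,0]); yaw=np.degrees(np.arctan2(x[1],x[0]))
    print("pos",o["position"].round(4),"yawx",round(yaw,2),"shift",(r.inv().apply(d)/.04).round(3),"turn units",round(-((yawx_deg-yaw+180)%360-180)/6,3))
E
python3 - <<'E'
from h import *
c=get_calibration("top")
px=[(346.2,157.5),(356.5,157.5),(360,187.5),(341,158),(286,174),(300,174)]
print(tobed(plane(c,px,[.053]*4+[.064]*2)))
# bars inner faces from crop
print(tobed(plane(c,[(286.5,168.5),(332,163.5),(285,172),(290.5,226)],[.064]*4)))
n=np.array([[.4796,-.0526],[.501,-.1462],[.6145,-.1195]]);print(tobed(n))
go(toworld([-20,-85]),.23,95.4)
E
```

```text
[[  96.55776076  -87.85240338]
 [  93.71547944 -114.53890299]
 [  14.21849815 -112.94405624]
 [  96.67168826  -74.22016538]
 [  67.50056603   72.75553973]
 [  63.6340725    37.18968747]]
[[ 81.65911244  69.93816916]
 [ 82.13122003 -47.50068214]
 [ 72.96978882  74.73839935]
 [-66.06246308  75.78833193]]
[[-59.16311889  23.37146472]
 [-46.66663098 -71.82705307]
 [ 68.84234397 -55.92684218]]
pos [0.2339 0.5793 0.2307] yawx 158.01 shift [-13.726 -14.304   0.032] turn units 10.436
```

```bash
python3 -m pendant '[[-5.2,-5.4,0,0,1],[-5.2,-5.4,0,0,1],[-5.2,-5.4,0,0,1],[-5.2,-5.4,0,0,1],[-5.2,-5.4,0,0,1]]' 30
python3 - <<'E'
from h import *
go(toworld([-20,-95]),.23,95.4)
E
```

```text
clock: 0.78
position: [0.3468, 0.2988, 0.2313]
ee_rot: [0.191, 0.981, 0.0, 0.0]
ft_force: [-0.0, 0.6, -0.1]
grip_width: -0.002
pos [0.3468 0.2988 0.2313] yawx 157.92 shift [-8.614 -9.066  0.03 ] turn units 10.42
```

```bash
python3 -m pendant '[[-5.2,-5.4,0,0,1],[-5.2,-5.4,0,0,1],[-5.2,-5.4,0,0,1],[-5.2,-5.4,0,0,1],[-5.2,-5.4,0,0,1]]'
python3 - <<'E'
from h import *
go(toworld([-20,-95]),.23,95.4)
E
```

```text
clock: 1.4
position: [0.4584, 0.0206, 0.2314]
ee_rot: [0.191, 0.982, 0.0, 0.0]
ft_force: [0.6, 0.5, -0.2]
grip_width: 0.002
pos [0.4584 0.0206 0.2314] yawx 157.93 shift [-3.413 -3.671  0.035] turn units 10.421
```

```bash
python3 -m pendant '[[-1.1,-1.1,0,1.7,1],[-2.2,-2.3,0,3.4,1],[-3.3,-3.5,0,5.1,1],[-3.4,-3.7,0,6.8,1],[-3.4,-3.7,0,8.5,1]]'; python3 -m pendant '[[0,0,0,1.7,1],[0,0,0,1.9,1],[0,0,0,1.9,1]]'
python3 - <<'E'
from h import *
go(toworld([-20,-95]),.23,95.4)
print(manip.get_obs()["joint_pos"].round(2))
shot("wrist","w1"); shot("top","t1")
E
```

```text
clock: 2.02
position: [0.5283, -0.1669, 0.2309]
ee_rot: [0.598, 0.801, -0.001, -0.0]
ft_force: [-0.5, 0.8, 0.6]
grip_width: 0.0
clock: 2.4
position: [0.5287, -0.1648, 0.2312]
ee_rot: [0.67, 0.742, 0.0, -0.0]
ft_force: [0.7, 0.2, 0.7]
grip_width: -0.002
pos [ 0.5287 -0.1648  0.2312] yawx 95.81 shift [-0.052  0.022  0.03 ] turn units 0.069
[-0.44  0.2   0.76  1.69 -0.14  1.31  0.45]
```

View pics/w1.png

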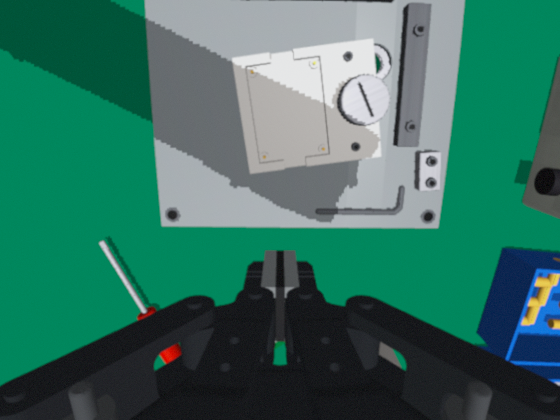

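The wrist view confirms the white nest with the screw: corners at about (236,58), (373,40), (381,158) and (250,173), and the screw head at (364,99). The fence bars, hex key at (360,205) and stop block at (428,170) are clear.

Run:
```python
from h import *
c=get_calibration("wrist")
f=lambda px,z:print(tobed(plane(c,px,[z]*len(px))).round(1).tolist())
f([(162,227),(440,227)],.05)
f([(236,58),(373,40),(381,158),(250,173)],.066)
f([(405,4),(397,145)],.064)
f([(364.5,99)],.118)
f([(318,210),(398,209),(402,188)],.056)
print(manip.get_obs()["position"])
```

```text
[[-140.2, -134.7], [141.5, -133.5]]
[[-59.2, 21.3], [56.2, 36.7], [70.1, -62.5], [-48.8, -77.0]]
[[82.0, 66.2], [84.4, -50.8]]
[[39.3, -14.0]]
[[15.6, -114.5], [93.9, -113.1], [95.8, -92.2]]
[ 0.52864477 -0.16486395  0.2312801 ]
```

Run:
```python
from h import *
go(toworld([14,-87]),.058,95.4)
```

```text
pos [ 0.5286 -0.1649  0.2313] yawx 95.77 shift [0.144 0.873 4.332] turn units 0.061
```

```bash
python3 -m pendant '[[0.14,0.87,0,0.06,1],[0.14,0.87,1.2,0.06,1],[0.14,0.87,2.4,0.06,1],[0.14,0.87,3.3,0.06,1],[0.14,0.87,3.3,0.06,1]]'
python3 - <<'E'
from h import *
go(toworld([14,-87]),.058,95.4)
c,p,d=shot("wrist","w2"); shot("side","s2")
E
```

```text
clock: 3.12
position: [0.5611, -0.1555, 0.0971]
ee_rot: [0.673, 0.739, -0.001, -0.002]
ft_force: [0.6, 0.2, 0.4]
grip_width: 0.003
pos [ 0.5611 -0.1555  0.0971] yawx 95.33 shift [-0.006  0.048  0.978] turn units -0.012
```

View pics/w2.png

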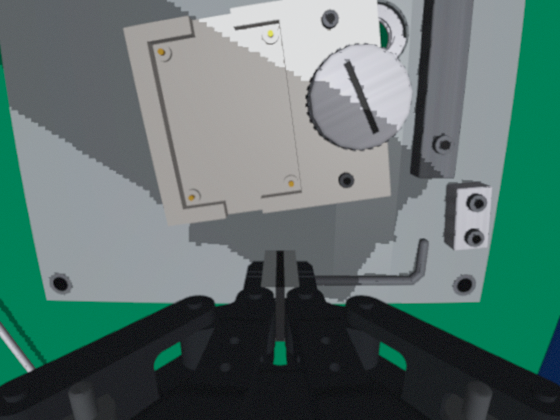

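Run:
```python
from h import *
c=get_calibration("wrist")
for b,z in[((14,-87),.0971),((14,-87),.058),((14,-80),.058)]:
    print(b,z,proj(c,np.r_[toworld(b),z]).round(0))
print(tobed(plane(c,[(318,280),(413,281),(425,243)],[.056]*3)))
print(tobed(plane(c,[(170,223),(390,195)],[.066]*2)))
```

```text
(14, -87) 0.0971 [[280. 262.]]
(14, -87) 0.058 [[280. 234.]]
(14, -80) 0.058 [[280. 222.]]
[[  36.88618067 -117.46285637]
 [  95.46433651 -118.80506531]
 [ 100.01708758  -93.93005582]]
[[-46.50219323 -77.69682549]
 [ 73.06865561 -62.35918878]]
```

```bash
python3 -m pendant '[[0,0.05,0.6,0,1],[0,0.05,0.97,0,1],[0,0.05,0.97,0,1],[0,0.05,0.97,0,1]]'
python3 - <<'E'
from h import *
go(toworld([14,-36]),.058,95.4)
E
```

```text
clock: 3.72
position: [0.5653, -0.156, 0.0615]
ee_rot: [0.674, 0.739, 0.0, 0.0]
ft_force: [-0.4, 0.9, 0.4]
grip_width: 0.002
pos [ 0.5653 -0.156   0.0615] yawx 95.25 shift [ 1.291 -0.064  0.088] turn units -0.025
```

```bash
python3 -m pendant '[[0.15,-0.02,0.05,0,1],[0.3,-0.03,0.05,0,1],[0.45,-0.04,0.05,0,1],[0.6,-0.05,0.05,0,1],[0.75,-0.06,0.05,0,1]]'
python3 - <<'E'
from h import *
go(toworld([14,-36]),.058,95.4)
shot("wrist","w3")
E
```

```text
clock: 4.35
position: [0.5598, -0.1261, 0.0587]
ee_rot: [0.674, 0.739, 0.0, 0.0]
ft_force: [1.2, -6.1, 2.2]
grip_width: 0.003
pos [ 0.5598 -0.1261  0.0587] yawx 95.24 shift [0.532 0.005 0.018] turn units -0.027
```

View pics/w3.png

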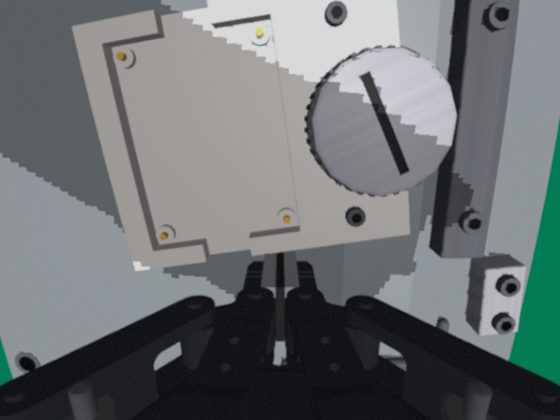

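Closed fingers bear on the nest's lower edge at (280,250) and it slides; the yaw is already smaller. I'll keep pushing.

```bash
python3 -m pendant '[[0.08,0,0,0,1],[0.16,0,0,0,1],[0.24,0,0,0,1],[0.32,0,0,0,1],[0.4,0,0,0,1]]'
python3 - <<'E'
from h import *
go(toworld([14,-36]),.058,95.4)
c,p,d=shot("top","t4");crop(p,250,130,390,265,4,"t4c");shot("wrist","w4")
E
```

```text
clock: 5.03
position: [0.5576, -0.1137, 0.0588]
ee_rot: [0.675, 0.738, -0.002, 0.001]
ft_force: [-2.5, -19.1, 4.6]
grip_width: 0.0
pos [ 0.5576 -0.1137  0.0588] yawx 95.11 shift [0.22  0.03  0.019] turn units -0.048
```

View pics/t4c.png

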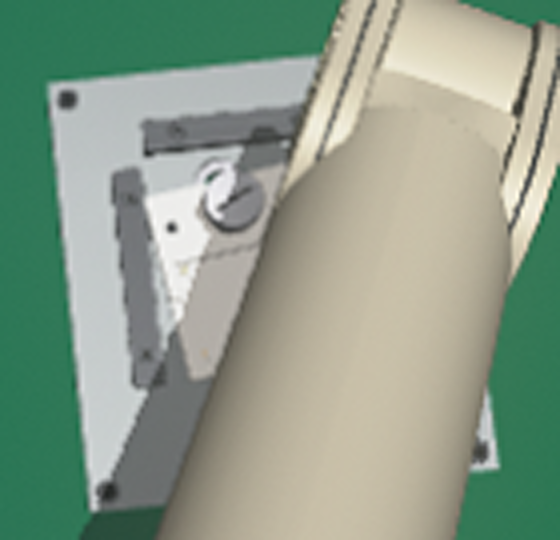

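View pics/w4.png

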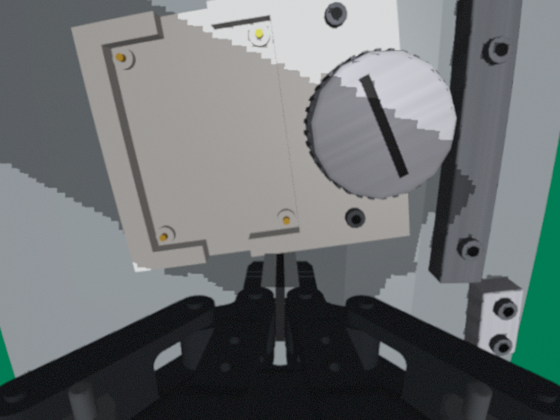

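```bash
python3 -m pendant '[[-0.2,0,0,0,1],[-0.3,-0.4,0,0,1],[-0.3,-0.85,0,0,1],[-0.3,-0.85,0,0,1]]';  python3 - <<'E'
from h import *
go(toworld([-20,-36]),.058,95.4)
shot("wrist","w5")
E
```

```text
clock: 5.62
position: [0.5237, -0.1247, 0.0582]
ee_rot: [0.674, 0.739, 0.0, -0.001]
ft_force: [0.1, 0.2, -0.0]
grip_width: -0.001
pos [ 0.5237 -0.1247  0.0582] yawx 95.23 shift [0.414 0.05  0.004] turn units -0.029
```

View pics/w5.png

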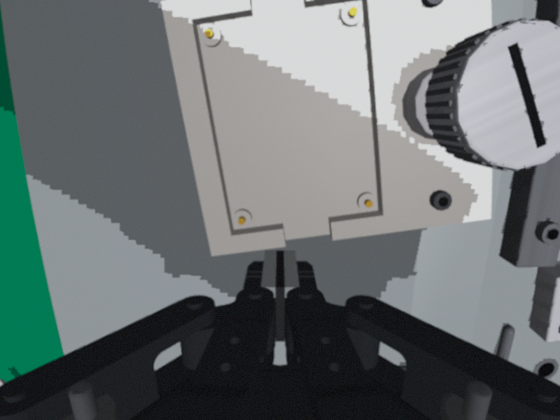

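```bash
python3 -m pendant '[[0,-0.2,0,0,1],[0.15,-0.2,0,0,1],[0.25,-0.2,0,0,1],[0.35,-0.2,0,0,1],[0.42,-0.2,0,0,1]]';  python3 - <<'E'
from h import *
go(toworld([-20,-36]),.058,95.4)
shot("wrist","w6")
E
```

```text
clock: 6.3
position: [0.5152, -0.1112, 0.0584]
ee_rot: [0.674, 0.738, -0.001, 0.001]
ft_force: [-1.7, -14.8, 0.0]
grip_width: -0.005
pos [ 0.5152 -0.1112  0.0584] yawx 95.18 shift [0.058 0.231 0.01 ] turn units -0.037
```

View pics/w6.png

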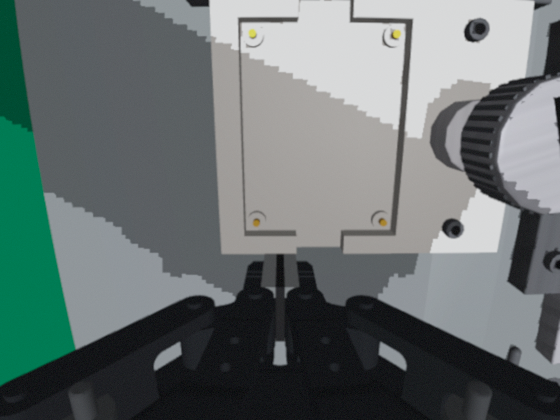

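The nest is now square in the picture (edges at column 218 and row 253) and against the y bar. Next I'll move round to its -x side.

Run:
```python
from h import *
c=get_calibration("wrist")
print(tobed(manip.get_obs()["position"]), tobed(plane(c,[(221,253),(212,10),(505,252),(536,5)],[.066]*4)))
go(toworld([-90,-55]),.058,95.4)
```

```text
[-29.26441101 -38.43575799] [[-55.03622266 -28.4575975 ]
 [-53.87166546  65.69511066]
 [ 69.11599969 -29.16982327]
 [ 66.33864185  69.5211092 ]]
pos [ 0.5152 -0.1113  0.0584] yawx 95.17 shift [-0.42  -1.517  0.013] turn units -0.039
```

```bash
python3 -m pendant '[[-0.4,0,0,0,1],[-0.5,-0.5,0,0,1],[-0.5,-1.5,0,0,1],[-0.5,-1.5,0,0,1]]'; python3 -m pendant '[[1,0,0,0,1],[2,0,0,0,1],[2,0,0,0,1]]';python3 - <<'E'
from h import *
print(tobed(manip.get_obs()["position"]))
go(toworld([-65,25]),.058,95.4)
shot("wrist","w7")
E
```

```text
clock: 6.85
position: [0.4558, -0.1352, 0.0582]
ee_rot: [0.675, 0.738, 0.0, -0.001]
ft_force: [-0.2, 1.3, -0.2]
grip_width: 0.002
clock: 7.22
position: [0.4515, -0.0521, 0.0587]
ee_rot: [0.672, 0.74, 0.001, -0.0]
ft_force: [-0.2, -0.5, 1.3]
grip_width: -0.002
[-87.08836234  26.53910054]
pos [ 0.4515 -0.0521  0.0587] yawx 95.53 shift [-0.04   0.552  0.018] turn units 0.022
```

View pics/w7.png

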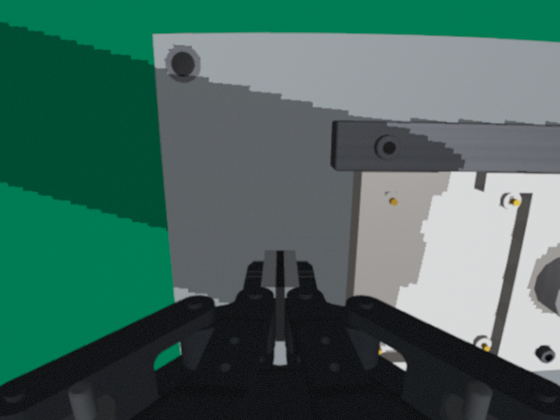

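```bash
python3 -m pendant '[[0,0.3,0,0,1],[0,0.45,0,0,1],[0,0.6,0,0,1],[0,0.7,0,0,1],[0,0.8,0,0,1]]';python3 - <<'E'
from h import *
print(tobed(manip.get_obs()["position"]))
shot("wrist","w8")
E
```

```text
clock: 7.9
position: [0.4811, -0.053, 0.0581]
ee_rot: [0.674, 0.738, -0.001, -0.001]
ft_force: [-9.8, -1.8, 9.3]
grip_width: 0.002
[-57.72871253  22.79630899]
```

View pics/w8.png

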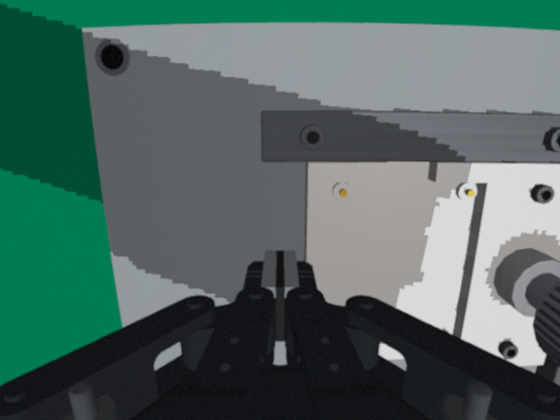

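```bash
python3 -m pendant '[[0,0.08,0,0,1],[0,0.16,0,0,1],[0,0.24,0,0,1],[0,0.32,0,0,1]]';python3 - <<'E'
from h import *
c=get_calibration("wrist")
print(tobed(manip.get_obs()["position"]))
shot("wrist","w9")
E
```

```text
clock: 8.45
position: [0.4928, -0.0519, 0.0579]
ee_rot: [0.674, 0.738, -0.002, -0.002]
ft_force: [-20.9, -2.0, 18.6]
grip_width: -0.0
[-45.95689145  22.79738422]
```

View pics/w9.png

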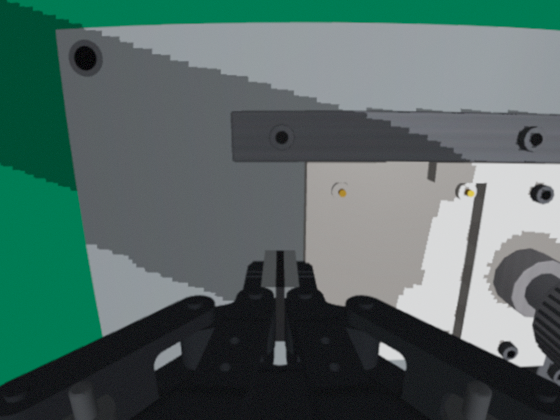

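Run:
```python
from h import *
c=get_calibration("wrist")
print(tobed(plane(c,[(306.5,180),(305.5,240),(540,163)],[.066]*3)))
print(tobed(plane(c,[(232,160)],[.064])),"bar end expect -65,75")
c,p,d=shot("side","s9");crop(p,180,155,320,255,5,"s9c");c,p,d=shot("top","t9");crop(p,250,130,390,265,4,"t9c")
```

```text
[[-35.80622001  64.19707676]
 [-35.83228484  38.64196934]
 [ 60.06617153  71.34980261]]
[[-65.66554208  72.10943102]] bar end expect -65,75
```

View pics/s9c.png

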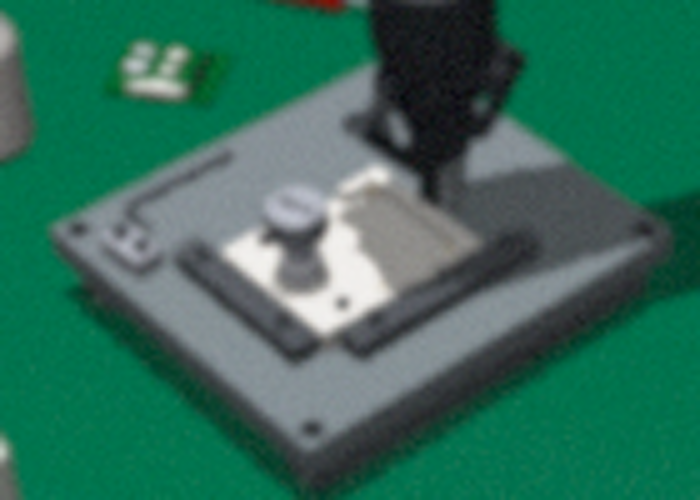

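View pics/t9c.png

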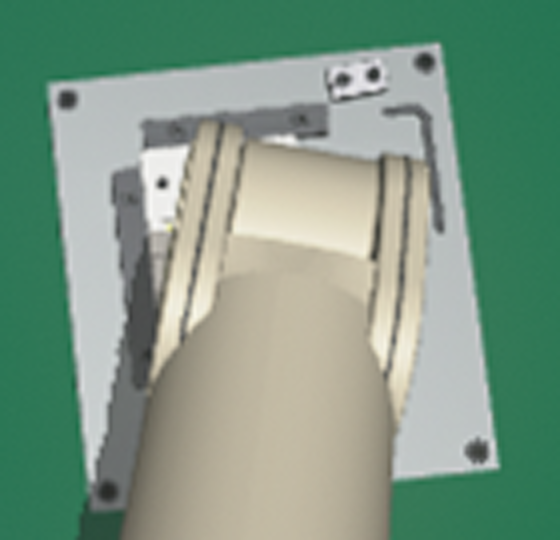

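```bash
python3 -m pendant '[[0,-0.3,0,0,1],[0,-0.5,0,0,1],[0,-0.5,-1.5,0,1],[0,-0.5,-3.0,0,0.5],[0,-0.5,-3.6,0,0.3]]';python3 - <<'E'
from h import *
go(toworld([62,25]),.2,95.4)
E
```

```text
clock: 9.22
position: [0.4766, -0.0529, 0.2059]
ee_rot: [0.674, 0.739, 0.002, 0.001]
ft_force: [1.1, 0.1, 0.2]
grip_width: 0.417
pos [ 0.4766 -0.0529  0.2059] yawx 95.23 shift [0.05  3.104 0.162] turn units -0.028
```

```bash
python3 -m pendant '[[-0.8,1.2,0,0,0.3],[-1.6,2.4,0,0,0.3],[-1.6,3.1,0,0,0.3],[-1.6,3.1,0,0,0.3]]';python3 - <<'E'
from h import *
o=manip.get_obs();print(o["grip_width"],o["joint_pos"].round(2))
go(toworld([62,25]),.15,95.4)
shot("wrist","w10")
E
```

```text
clock: 9.72
position: [0.6057, -0.105, 0.2015]
ee_rot: [0.674, 0.739, -0.001, 0.0]
ft_force: [-0.7, 0.2, -0.5]
grip_width: 0.7
0.6998963778746444 [-0.52  0.41  0.8   1.57 -0.3   1.3   0.42]
pos [ 0.6057 -0.105   0.2015] yawx 95.28 shift [1.644 0.011 1.286] turn units -0.02
```

View pics/w10.png

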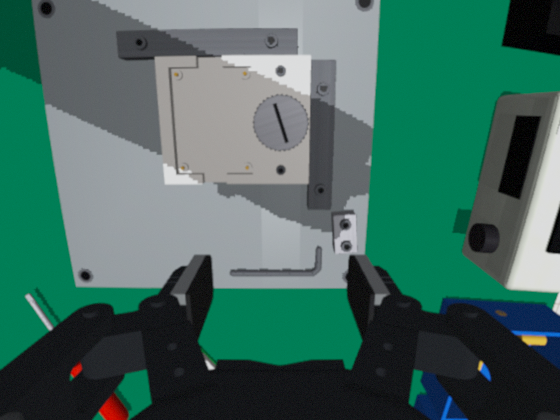

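The wrist view shows the nest flush in the corner, with its edges meeting the bars at (310,57), the screw head at (280,122), and the key and block where they were.

Run:
```python
from h import *
c=get_calibration("wrist")
print("head",tobed(plane(c,[(280.5,122.5)],[.118])))
print("nest",tobed(plane(c,[(156,57),(310,55),(310,184),(165,184)],[.066]*4)))
print("bars",tobed(plane(c,[(311,60),(308,208),(120,59),(297,55)],[.064]*4)))
print("plate",tobed(plane(c,[(76,289),(372,288)],[.05]*2)))
```

```text
head [[60.35158377 21.35059703]]
nest [[-35.30412092  70.83830728]
 [ 83.09945013  70.83246715]
 [ 84.76299992 -29.48267006]
 [-36.5458017  -28.85448571]]
bars [[ 84.08770491  67.5144729 ]
 [ 83.63017831 -50.70746823]
 [-64.78051919  70.50728659]
 [ 73.26910924  71.16227215]]
plate [[-142.4508492  -136.62231517]
 [ 148.31045914 -134.85851671]]
```

Run:
```python
from h import *
c=get_calibration("top")
print(tobed(plane(c,[(321.7,177.2)],[.118])))
# side: home head top centre crop s9c (297,200)/5
c=get_calibration("side"); print(tobed(plane(c,[(180+295/5-.4,155+205/5-.4)],[.118])))
print(tobed(plane(c,[(180+315/5,155+352/5),(180+180/5,155+250/5),(180+345/5,155+345/5)],[.064]*3)))
go(toworld([61,22.5]),.15,95.4)
```

```text
[[ 38.95674622 -10.68785496]]
[[60.25799903 24.10299242]]
[[ 95.31258394  83.5703251 ]
 [ 99.94229731 -41.98898766]
 [ 79.09195733  90.49940206]]
pos [ 0.6047 -0.1053  0.2018] yawx 95.24 shift [1.587 0.012 1.294] turn units -0.026
```

```bash
python3 -m pendant '[[0.8,0,0,0,0.3],[1.6,0,0,0,0.3],[1.6,0,0.8,0,0.3],[1.6,0,1.3,0,0.3],[1.6,0,1.3,0,0.3]]';python3 - <<'E'
from h import *
go(toworld([60.8,22.7]),.087,95.4)
shot("wrist","w11");c,p,d=shot("side","s11");crop(p,180,115,320,255,4,"s11c")
E
```

```text
clock: 10.4
position: [0.5975, -0.0418, 0.1495]
ee_rot: [0.674, 0.738, -0.001, -0.001]
ft_force: [-0.2, 0.8, 0.3]
grip_width: 0.702
pos [ 0.5975 -0.0418  0.1495] yawx 95.2 shift [-0.008  0.043  1.561] turn units -0.034
```

View pics/w11.png

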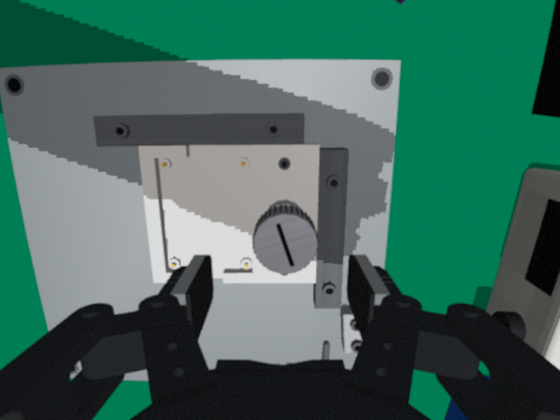

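View pics/s11c.png

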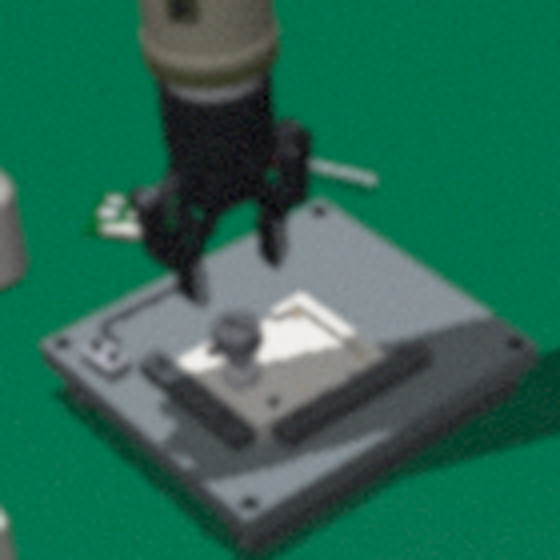

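Run:
```python
from h import *
c=get_calibration("wrist")
print("head",tobed(plane(c,[(284.5,242.5)],[.118])),tobed(manip.get_obs()["position"]))
print(proj(c,[np.r_[toworld([61,y]),.118] for y in(19,21,23,25)]))
```

```text
head [[62.54832161 21.56823032]] [60.60924254 22.556309  ]
[[281.7066976  246.86523215]
 [281.69402389 243.47998811]
 [281.68124927 240.07418362]
 [281.66837313 236.64776311]]
```

```bash
python3 -m pendant '[[0,0.04,0.8,0,0.3],[0,0.04,1.55,0,0.3],[0,0.04,1.55,0,0.3],[0,0.04,1.55,0,0.3]]'; python3 -m pendant '[[0,0,0,0,0.6],[0,0,0,0,0.8],[0,0,0,0,0.8],[0,0,0,0,0.8],[0,0,0,0,0.8]]' 25
python3 - <<'E'
from h import *
o=manip.get_obs();print(tobed(o["position"]),o["position"],o["torque"])
shot("wrist","w12");c,p,d=shot("side","s12");crop(p,180,115,320,255,4,"s12c")
E
```

```text
clock: 11.0
position: [0.6014, -0.0417, 0.0903]
ee_rot: [0.674, 0.739, 0.001, 0.001]
ft_force: [0.2, -0.0, 0.1]
grip_width: 0.7
clock: 11.62
position: [0.6006, -0.0414, 0.0886]
ee_rot: [0.674, 0.739, 0.0, 0.0]
ft_force: [-0.7, -1.3, 1.8]
grip_width: 0.412
[62.35722872 23.18185585] [ 0.60059888 -0.04135269  0.08863575] [-0.16410115  0.0084822   0.01751833]
```

View pics/w12.png

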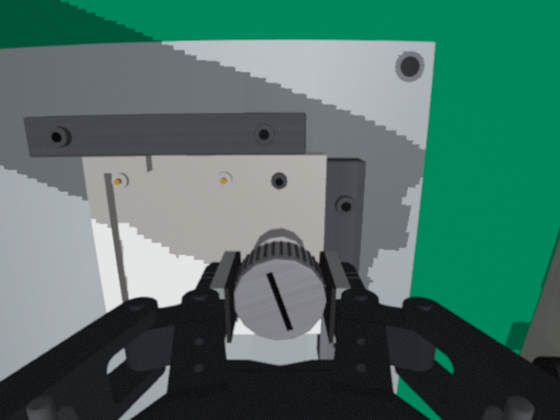

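View pics/s12c.png

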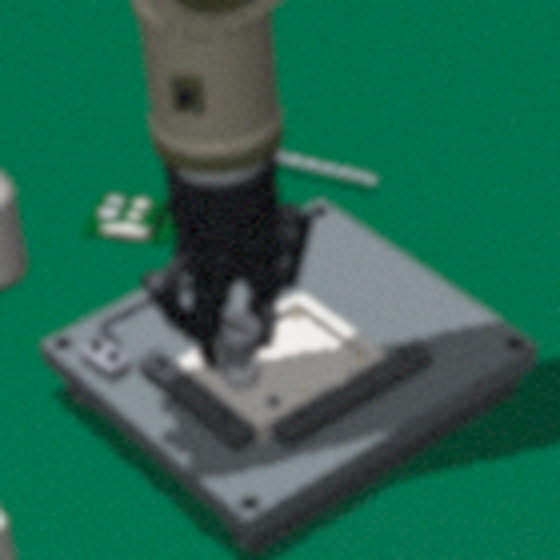

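```bash
python3 -m pendant '[[0,0,0,0,0.4],[0,0,0,0,0.35],[0,0,0,1.7,0.35],[0,0,0,3.4,0.35],[0,0,0,5.1,0.35]]'; python3 -m pendant '[[0,0,0,1.7,0.35],[0,0,0,3.4,0.35],[0,0,0,5.1,0.35],[0,0,0,6.8,0.35],[0,0,0,8.5,0.35]]'; python3 -m pendant '[[0,0,0,1.4,0.4],[0,0,0,1.4,0.8],[0,0,0,1.4,0.8],[0,0,0,1.4,0.8],[0,0,0,1.4,0.8]]'
python3 - <<'E'
from h import *
o=manip.get_obs();print(tobed(o["position"]),o["position"],o["torque"],o["joint_pos"].round(2))
shot("wrist","w13")
E
```

```text
clock: 12.35
position: [0.6004, -0.041, 0.0884]
ee_rot: [0.847, 0.532, 0.0, -0.0]
ft_force: [0.1, 0.1, 0.2]
grip_width: 0.651
clock: 12.98
position: [0.6004, -0.0409, 0.0884]
ee_rot: [0.993, 0.116, -0.0, -0.0]
ft_force: [0.3, -0.1, 0.8]
grip_width: 0.652
clock: 13.6
position: [0.6005, -0.0417, 0.0887]
ee_rot: [0.999, 0.046, 0.0, 0.0]
ft_force: [-0.2, -3.5, 1.9]
grip_width: 0.409
[62.2403211  22.82231521] [ 0.60051633 -0.04172164  0.08869737] [-0.59618467  0.04567894  0.00480427] [-0.8   0.64  1.07  1.73 -0.61  1.15 -1.02]
```

View pics/w13.png

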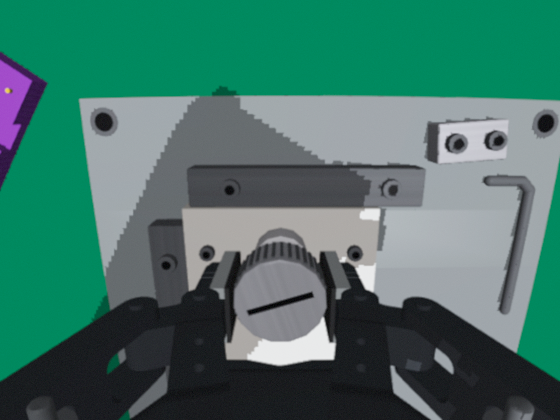

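Gripped cleanly: the opening is 35 mm and the head is at (280,293) between the pads. The axis is now centred both ways. Next is a firmer grip and a light press.

```bash
python3 -m pendant '[[0.02,0,0,0,0.8],[0.02,0,0.05,0,0.8],[0.02,0,0.1,0,0.8],[0.02,0,0.15,0,0.8],[0.02,0,0.15,0,0.8]]' 45; python3 -m pendant '[[0,0,0.03,0,0.8],[0,0,0.05,0,0.8],[0,0,0.05,0,0.8]]'
```

```text
clock: 14.28
position: [0.6006, -0.0417, 0.0823]
ee_rot: [0.999, 0.046, -0.001, 0.0]
ft_force: [-3.7, -4.9, 2.6]
grip_width: 0.404
clock: 14.65
position: [0.6008, -0.0416, 0.0812]
ee_rot: [0.999, 0.046, -0.0, -0.0]
ft_force: [-6.6, -4.1, 11.7]
grip_width: 0.407
```

```bash
python3 -m pendant '[[0,0,0,-1,0.8],[0,0,0,-2,0.8],[0,0,0,-3,0.8],[0,0,0,-4,0.8]]'
```

```text
clock: 15.15
position: [0.6004, -0.0422, 0.0812]
ee_rot: [0.967, 0.254, -0.001, -0.0]
ft_force: [-8.1, -3.9, 13.2]
grip_width: 0.408
```

```bash
python3 -m pendant '[[0,0,0,-1,0.8],[0,0,0,-2,0.8],[0,0,0,-3,0.8],[0,0,0,-4,0.8]]'
```

```text
clock: 15.65
position: [0.6004, -0.0434, 0.0814]
ee_rot: [0.894, 0.449, -0.001, 0.0]
ft_force: [-9.1, -6.6, 15.2]
grip_width: 0.404
```

```bash
python3 -m pendant '[[0,0,0,-1,0.8],[0,0,0,-2,0.8],[0,0,0,-3,0.8],[0,0,0,-4,0.8]]'
```

```text
clock: 16.15
position: [0.6004, -0.0435, 0.0815]
ee_rot: [0.781, 0.625, -0.001, 0.0]
ft_force: [-10.2, -8.0, 14.9]
grip_width: 0.412
```

Run:
```python
from h import *
o=manip.get_obs();print(o["joint_pos"].round(2),tobed(o["position"]))
shot("wrist","w14")
```

```text
[-0.62  0.51  0.79  1.72 -0.41  1.08  0.09] [61.91485943 21.11312091]
```

View pics/w14.png

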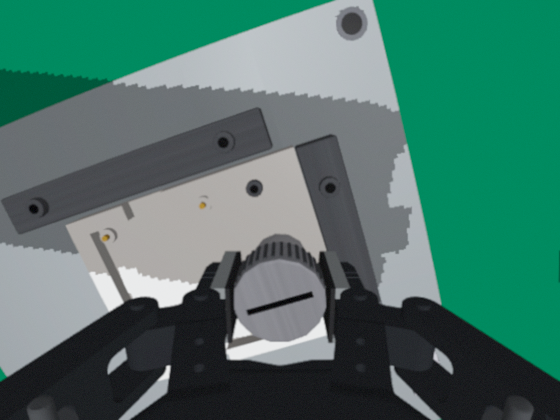

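Run:
```python
from h import *
p=cv2.imread("pics/w14.png")[:,:,::-1];crop(p,0,90,400,340,2,"w14c")
```

```text
(no output)
```

View pics/w14c.png

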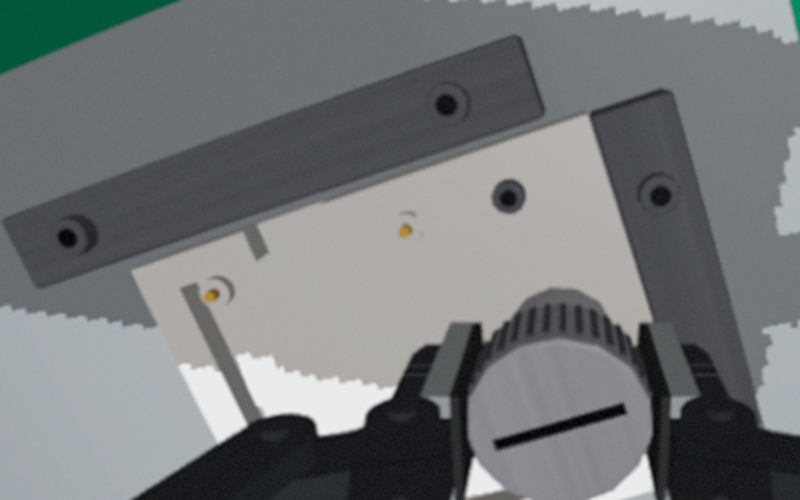

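```bash
cat >> h.py <<'E'
def bedvec(dx,dy):
    o=manip.get_obs(); r=R.from_quat(o["ee_rot"]); v=rot(BY)@np.array([dx,dy])/1000
    print("tool units for bed shift",(r.inv().apply(np.r_[v,0])/.04).round(3))
E
python3 -c "
from h import *
bedvec(0,2.5);bedvec(1,0)"
```

```text
tool units for bed shift [ 0.06  -0.019 -0.   ]
tool units for bed shift [ 0.008  0.024 -0.   ]
```

```bash
python3 -m pendant '[[0.03,-0.01,-0.02,0,0.8],[0.06,-0.02,-0.02,0,0.8],[0.06,-0.02,-0.02,0,0.8]]'; python3 -c "
from h import *
o=manip.get_obs();print(tobed(o['position']),o['torque'])"
```

```text
clock: 16.58
position: [0.6005, -0.0421, 0.0822]
ee_rot: [0.782, 0.623, -0.001, 0.001]
ft_force: [-5.5, -12.2, 10.9]
grip_width: 0.407
[62.21888108 22.48350126] [-2.40700852  1.34558314 -0.02676113]
```

```bash
python3 -m pendant '[[0.03,-0.01,0,0,0.8],[0.04,-0.01,0,0,0.8]]'; python3 -c "
from h import *
o=manip.get_obs();print(tobed(o['position']),o['torque'])
c,p,d=shot('wrist','w15');crop(p,0,90,400,340,2,'w15c')"
```

```text
clock: 16.82
position: [0.6005, -0.0413, 0.0823]
ee_rot: [0.782, 0.623, -0.001, 0.002]
ft_force: [-4.5, -13.9, 11.9]
grip_width: 0.406
[62.23316489 23.21088953] [-3.15229049  1.31509431 -0.04808886]
```

View pics/w15c.png

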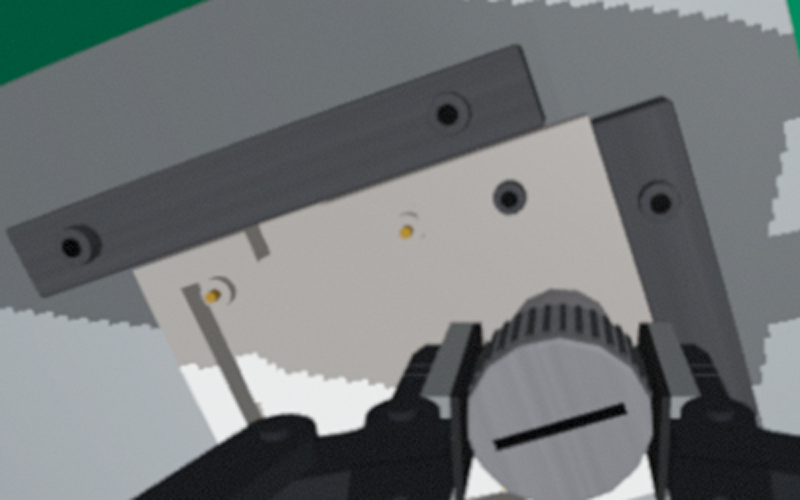

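```bash
python3 -m pendant '[[0,0,0,-1,0.8],[0,0,0,-2,0.8],[0,0,0,-3,0.8]]'; python3 -c "
from h import *
o=manip.get_obs();print(tobed(o['position']),o['torque'])"
```

```text
clock: 17.25
position: [0.6002, -0.0409, 0.0814]
ee_rot: [0.674, 0.739, -0.002, 0.001]
ft_force: [-1.3, -14.0, 3.0]
grip_width: 0.409
[62.014498   23.64623705] [-2.94309221  1.03275983 -0.02874189]
```

```bash
python3 -m pendant '[[0,0,0.05,0,0.8],[0,0,0.1,0,0.8],[0,0,0.1,0,0.8]]'; python3 -c "
from h import *
o=manip.get_obs();print(tobed(o['position']),o['torque'])"
```

```text
clock: 17.62
position: [0.6003, -0.041, 0.0779]
ee_rot: [0.675, 0.738, -0.002, 0.001]
ft_force: [-4.8, -13.0, 9.7]
grip_width: 0.407
[62.04464072 23.5669417 ] [-2.89957729  1.58869184  0.00856964]
```

The drop shows: Fz fell to the spring's 3 N between 72° and 90° back, and the screw then pressed to about 10.8 mm. Now forward.

```bash
python3 -m pendant '[[0,0,0.003,1.5,0.8],[0,0,0.006,3,0.8],[0,0,0.009,4.5,0.8],[0,0,0.013,6,0.8],[0,0,0.016,7.5,0.8]]'; python3 -c "
from h import *
o=manip.get_obs();print(tobed(o['position']),o['torque'],o['joint_pos'].round(2))"
```

```text
clock: 18.25
position: [0.6006, -0.041, 0.0774]
ee_rot: [0.907, 0.421, -0.001, 0.002]
ft_force: [-4.3, -12.7, 7.4]
grip_width: 0.408
[62.34717693 23.50340084] [-2.94586988  0.77289725  0.04253811] [-0.69  0.56  0.89  1.73 -0.48  1.09 -0.34]
```

```bash
python3 -m pendant '[[0,0,0.003,1.5,0.8],[0,0,0.006,3,0.8],[0,0,0.009,4.5,0.8],[0,0,0.013,6,0.8],[0,0,0.016,7.5,0.8]]'; python3 -c "
from h import *
o=manip.get_obs();print(tobed(o['position']),o['torque'],o['joint_pos'].round(2))
c,p,d=shot('wrist','w16')"
```

```text
clock: 18.88
position: [0.6007, -0.0413, 0.0768]
ee_rot: [0.999, 0.042, 0.0, 0.002]
ft_force: [-3.0, -14.4, 7.1]
grip_width: 0.404
[62.44661346 23.25300561] [-3.38591939  0.58722708  0.07432075] [-0.79  0.65  1.06  1.74 -0.62  1.13 -1.03]
```

View pics/w16.png

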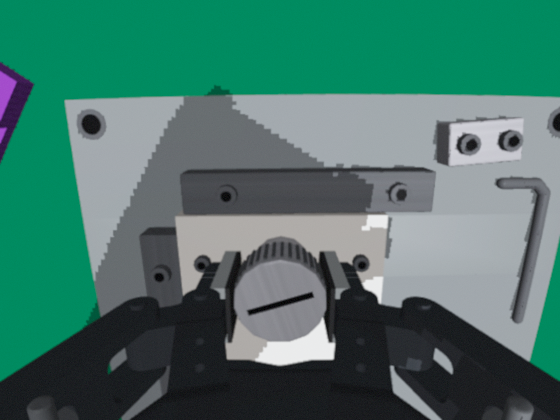

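```bash
python3 -m pendant '[[0,0,0.003,1.5,0.8],[0,0,0.006,3,0.8],[0,0,0.009,4.5,0.8],[0,0,0.013,6,0.8],[0,0,0.016,7.5,0.8]]'; python3 -c "
from h import *
o=manip.get_obs();print(tobed(o['position']),o['torque'],o['joint_pos'].round(2))"
```

```text
clock: 19.55
position: [0.6006, -0.0415, 0.0763]
ee_rot: [0.939, -0.344, 0.001, 0.002]
ft_force: [-1.6, -16.4, 4.9]
grip_width: 0.409
[62.38019462 23.03037142] [-3.33020374  0.45771186 -0.01884183] [-0.87  0.77  1.22  1.74 -0.77  1.2  -1.71]
```

```bash
python3 -m pendant '[[0,0,0.003,1.5,0.8],[0,0,0.006,3,0.8],[0,0,0.009,4.5,0.8],[0,0,0.011,5,0.8]]'; python3 -c "
from h import *
o=manip.get_obs();print(tobed(o['position']),o['torque'],o['joint_pos'].round(2))
c,p,d=shot('wrist','w17')"
```

```text
clock: 20.05
position: [0.6006, -0.0416, 0.0758]
ee_rot: [0.818, -0.575, 0.002, 0.002]
ft_force: [-2.8, -15.8, 6.9]
grip_width: 0.405
[62.36050463 22.96493521] [-3.18916393  0.24142441  0.0831491 ] [-0.89  0.83  1.28  1.74 -0.84  1.24 -2.18]
```

```bash
python3 -m pendant '[[0,0,0,0,0.4],[0,0,0,0,0.35],[0,0,0,0,0.35]]'; python3 -c "
from h import *
o=manip.get_obs();print(tobed(o['position']));go(toworld([62.3,23.0]),.0758,0)"
```

```text
clock: 20.48
position: [0.601, -0.036, 0.0746]
ee_rot: [0.821, -0.571, -0.0, -0.0]
ft_force: [0.7, -0.1, -0.2]
grip_width: 0.653
[63.2556616  28.47917329]
pos [ 0.601  -0.036   0.0746] yawx -69.67 shift [ 0.126  0.058 -0.03 ] turn units -11.612
```

```bash
python3 -m pendant '[[0.126,0.058,-0.03,0,0.35],[0.126,0.058,-0.03,-1.7,0.35],[0.126,0.058,-0.03,-3.4,0.35],[0.126,0.058,-0.03,-5.1,0.35],[0.126,0.058,-0.03,-6.8,0.35]]'
python3 -m pendant '[[0,0,0,-1.7,0.35],[0,0,0,-3.4,0.35],[0,0,0,-5.1,0.35],[0,0,0,-6.8,0.35],[0,0,0,-8.5,0.35]]'
python3 -m pendant '[[0,0,0,-1.7,0.35],[0,0,0,-3.4,0.35],[0,0,0,-5.1,0.35],[0,0,0,-6.8,0.35],[0,0,0,-8.5,0.35]]'
python3 -c "
from h import *
o=manip.get_obs();print(tobed(o['position']),o['joint_pos'].round(2));c,p,d=shot('wrist','w18');c,p,d=shot('side','s18');crop(p,180,115,320,255,4,'s18c')"
```

```text
clock: 21.1
position: [0.6005, -0.0428, 0.0762]
ee_rot: [0.969, -0.247, 0.0, -0.0]
ft_force: [-0.4, -0.5, -0.6]
grip_width: 0.65
clock: 21.72
position: [0.6004, -0.0429, 0.0763]
ee_rot: [0.981, 0.194, 0.0, -0.0]
ft_force: [0.3, -0.4, 0.1]
grip_width: 0.652
clock: 22.35
position: [0.6004, -0.043, 0.0763]
ee_rot: [0.802, 0.597, 0.0, 0.0]
ft_force: [0.5, -0.3, -0.3]
grip_width: 0.653
[62.01004453 21.59813652] [-0.6   0.51  0.77  1.73 -0.4   1.06  0.01]
```

View pics/w18.png

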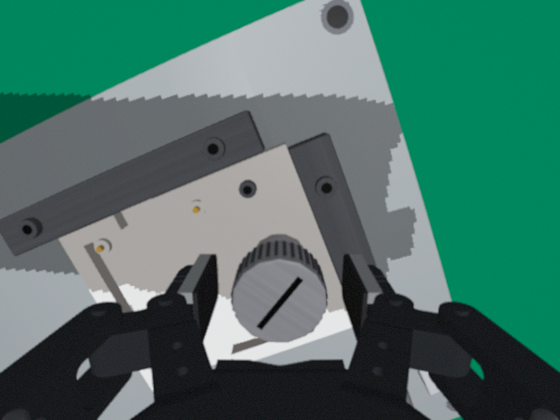

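Run:
```python
from h import *
p=cv2.imread("pics/w18.png")[:,:,::-1];crop(p,0,90,400,340,2,"w18c")
go(toworld([62.3,23.0]),.0758,0)
```

```text
pos [ 0.6005 -0.043   0.0764] yawx 73.15 shift [ 0.036 -0.009  0.015] turn units 12.191
```

View pics/w18c.png

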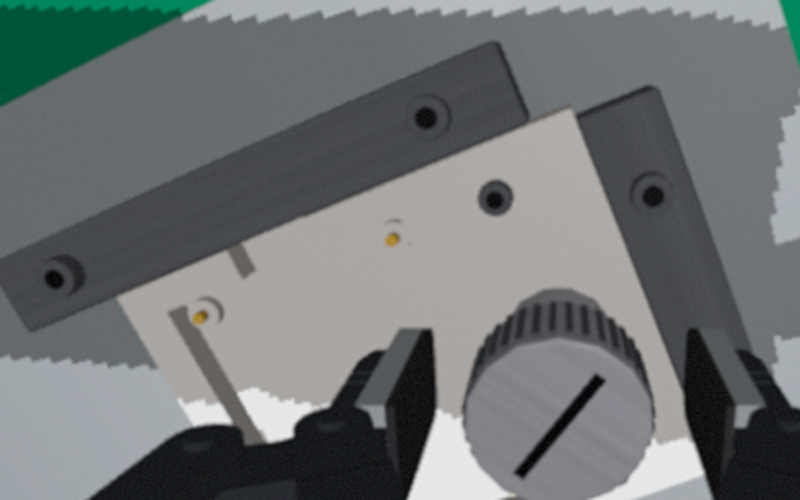

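```bash
python3 -m pendant '[[0.036,-0.009,0.01,-1.7,0.35],[0.036,-0.009,0.01,-3.4,0.35],[0.036,-0.009,0.01,-5.1,0.35],[0.036,-0.009,0.01,-6.8,0.35],[0.036,-0.009,0.01,-8.5,0.35]]'
python3 -m pendant '[[0,0,0,-1.7,0.35],[0,0,0,-3.4,0.35],[0,0,0,-5,0.35],[0,0,0,-5,0.35]]'
python3 -c "
from h import *
o=manip.get_obs();print(tobed(o['position']),o['joint_pos'].round(2));go(toworld([62.3,23.0]),.0758,0)"
```

```text
clock: 23.08
position: [0.6004, -0.0413, 0.0757]
ee_rot: [0.469, 0.883, -0.0, -0.0]
ft_force: [0.1, 0.4, 0.3]
grip_width: 0.651
clock: 23.58
position: [0.6005, -0.0414, 0.0757]
ee_rot: [0.227, 0.974, 0.0, -0.0]
ft_force: [0.0, -0.8, 0.0]
grip_width: 0.652
[62.22373047 23.14680634] [-0.38  0.44  0.47  1.72 -0.23  1.04  1.28]
pos [ 0.6005 -0.0414  0.0757] yawx 153.76 shift [-0.004 -0.002 -0.003] turn units 25.627
```

```bash
python3 -m pendant '[[0,0,0,0,0.6],[0,0,0,0,0.8],[0,0,0,0,0.8],[0,0,0,0,0.8],[0,0,0,0,0.8]]' 45
python3 -c "
from h import *
o=manip.get_obs();print(tobed(o['position']),o['torque']);c,p,d=shot('wrist','w19');crop(p,200,190,360,350,3,'w19c');bedvec(1,0);bedvec(0,1)"
```

```text
clock: 24.2
position: [0.6002, -0.0419, 0.0758]
ee_rot: [0.226, 0.974, -0.0, -0.0]
ft_force: [-3.6, -3.1, 3.4]
grip_width: 0.41
[61.8933838  22.65343945] [-0.67665459  0.69285336 -0.0054883 ]
tool units for bed shift [-0.021  0.013 -0.   ]
tool units for bed shift [ 0.013  0.021 -0.   ]
```

View pics/w19c.png

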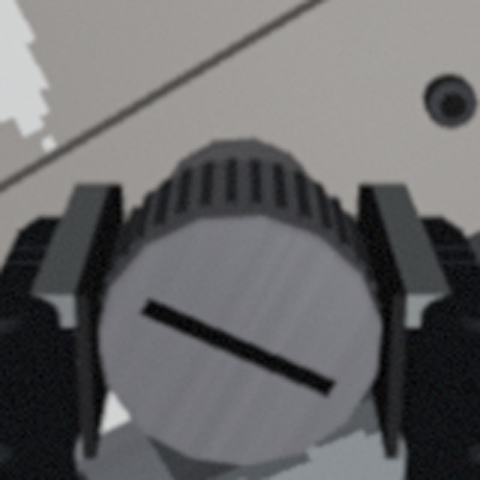

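```bash
python3 -m pendant '[[0.01,0.04,0.02,0,0.8],[0.01,0.04,0.023,1.5,0.8],[0.01,0.04,0.026,3,0.8],[0.01,0.04,0.03,4.5,0.8],[0.01,0.04,0.033,6,0.8]]'
python3 -c "
from h import *
o=manip.get_obs();print(tobed(o['position']),o['torque'])"
```

```text
clock: 24.88
position: [0.6003, -0.0417, 0.0745]
ee_rot: [0.518, 0.855, -0.001, 0.0]
ft_force: [-4.9, -7.1, 3.7]
grip_width: 0.403
[62.05550499 22.8645041 ] [-1.5318814   0.77734939 -0.02463119]
```

```bash
python3 -m pendant '[[0,0,0.003,1.5,0.8],[0,0,0.006,3,0.8],[0,0,0.009,4.5,0.8],[0,0,0.013,6,0.8],[0,0,0.016,7.5,0.8]]'; python3 -c "
from h import *
o=manip.get_obs();print(tobed(o['position']),o['torque'],o['joint_pos'].round(2))
c,p,d=shot('wrist','w20')"
```

```text
clock: 25.5
position: [0.6006, -0.0417, 0.074]
ee_rot: [0.806, 0.592, -0.001, 0.001]
ft_force: [-3.2, -8.1, 3.4]
grip_width: 0.406
[62.31736102 22.81179594] [-1.60968565  0.668004    0.08798736] [-0.6   0.51  0.76  1.73 -0.4   1.06 -0.01]
```

View pics/w20.png

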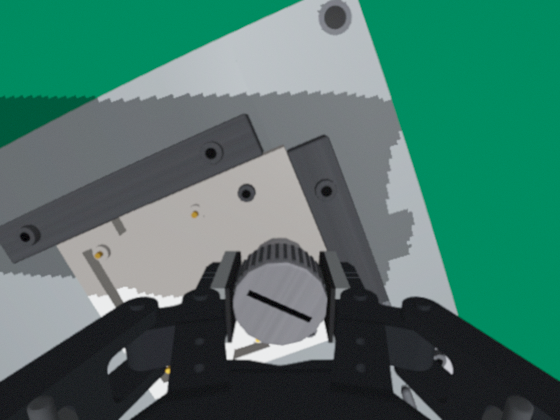

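```bash
python3 -m pendant '[[0,0,0.003,1.5,0.8],[0,0,0.006,3,0.8],[0,0,0.009,4.5,0.8],[0,0,0.013,6,0.8],[0,0,0.016,7.5,0.8]]'; python3 -m pendant '[[0,0,0.003,1.5,0.8],[0,0,0.006,3,0.8],[0,0,0.009,4.5,0.8],[0,0,0.013,6,0.8],[0,0,0.016,7.5,0.8]]'; python3 -c "
from h import *
o=manip.get_obs();print(tobed(o['position']),o['torque'],o['joint_pos'].round(2))"
```

```text
clock: 26.18
position: [0.6008, -0.0419, 0.0736]
ee_rot: [0.971, 0.238, -0.0, 0.001]
ft_force: [-3.4, -8.8, 3.8]
grip_width: 0.411
clock: 26.8
position: [0.6008, -0.0422, 0.073]
ee_rot: [0.988, -0.152, 0.001, 0.002]
ft_force: [-2.7, -10.4, 4.2]
grip_width: 0.405
[62.44709042 22.36363464] [-1.96061767  0.6341038   0.04713609] [-0.81  0.69  1.1   1.74 -0.67  1.14 -1.38]
```

```bash
python3 -m pendant '[[-0.01,-0.02,0.003,1.5,0.8],[-0.02,-0.045,0.006,3,0.8],[-0.02,-0.045,0.009,4.5,0.8],[-0.02,-0.045,0.011,5.3,0.8],[-0.02,-0.045,0.011,5.3,0.8]]'; python3 -c "
from h import *
o=manip.get_obs();print(tobed(o['position']),o['torque'],o['joint_pos'].round(2))
c,p,d=shot('wrist','w21');crop(p,100,90,480,360,2,'w21c');c,p,d=shot('side','s21');crop(p,180,115,320,255,4,'s21c')
bedvec(0,1);bedvec(1,0)"
```

```text
clock: 27.42
position: [0.6007, -0.0422, 0.0729]
ee_rot: [0.91, -0.416, 0.002, 0.003]
ft_force: [-1.5, -14.7, 3.8]
grip_width: 0.405
[62.35236441 22.32227828] [-3.10547067  0.26590029 -0.0632187 ] [-0.86  0.77  1.21  1.74 -0.77  1.19 -1.86]
tool units for bed shift [-0.02  -0.015 -0.   ]
tool units for bed shift [ 0.015 -0.02   0.   ]
```

View pics/w21c.png

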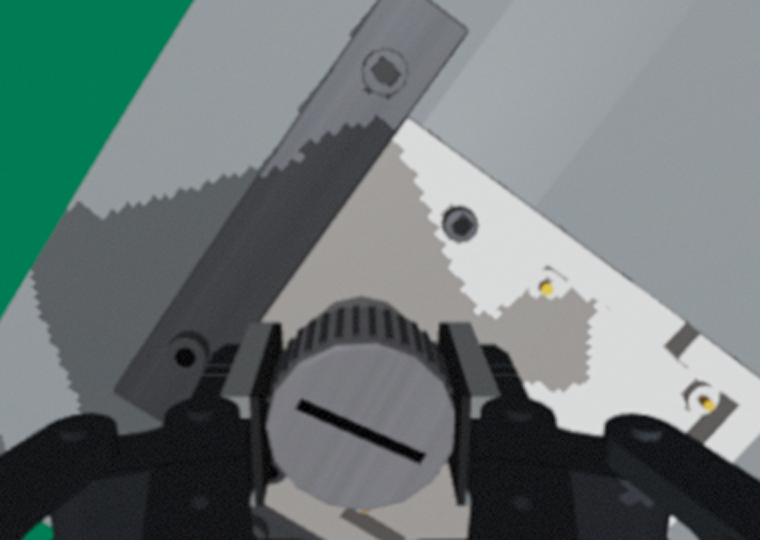

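View pics/s21c.png

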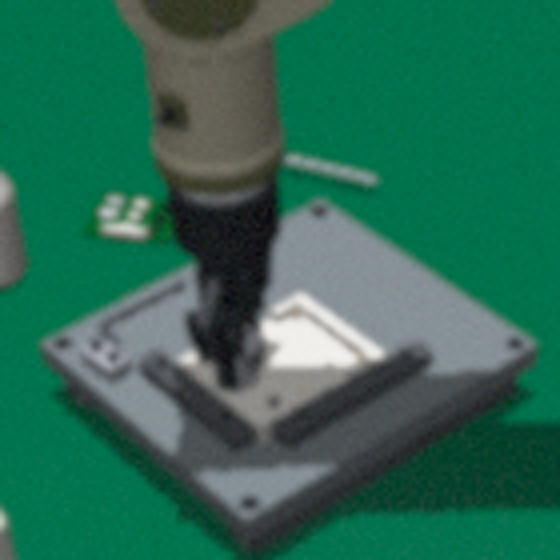

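Run:
```python
from h import *
c=get_calibration("wrist")
f=lambda q:(100+q[0]/2-.25,90+q[1]/2-.25)
a=tobed(plane(c,[f((408,119)),f((760,379))],[.066]*2)); b=tobed(plane(c,[f((467,31)),f((380,-25)) ,f((113,392))],[.064]*3))
print(a,b)
c,p,d=shot("top","t21");crop(p,250,130,390,265,4,"t21c")
```

```text
[[ 84.23784815 -28.47208552]
 [-24.97800949 -28.60676398]] [[ 84.84477014 -50.96025451]
 [106.76771664 -49.33714299]
 [103.96839423  67.86040442]]
```

View pics/t21c.png

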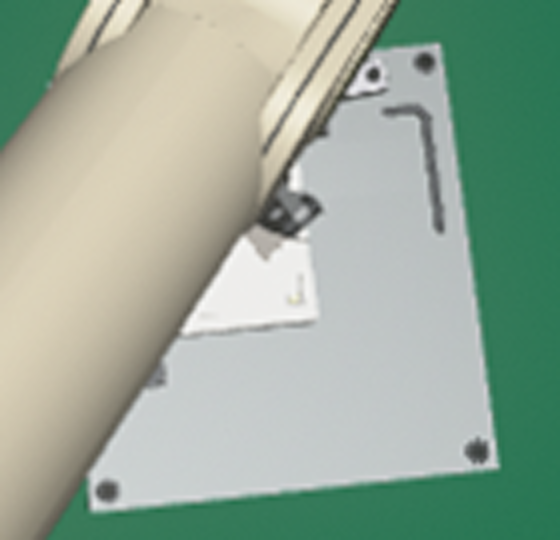

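```bash
python3 -m pendant '[[0.02,-0.03,0,0,0.8],[0.02,-0.03,0,0,0.8],[0.02,-0.03,0,0,0.8]]'; python3 -c "
from h import *
o=manip.get_obs();print(tobed(o['position']),o['torque'],o['joint_pos'].round(2))
c,p,d=shot('wrist','w22');crop(p,160,90,560,360,2,'w22c')"
```

```text
clock: 27.95
position: [0.6007, -0.0422, 0.0724]
ee_rot: [0.91, -0.415, 0.001, 0.003]
ft_force: [-6.6, -14.8, 3.3]
grip_width: 0.41
[62.38922277 22.31212076] [-3.13260239  1.38605752  0.05419662] [-0.86  0.77  1.21  1.74 -0.77  1.19 -1.86]
```

View pics/w22c.png

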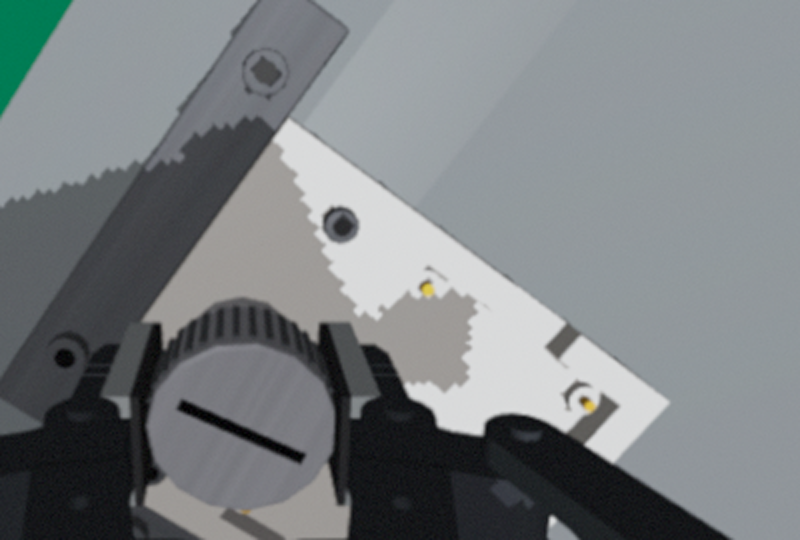

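The nest lies flush along the x bar and did not move under the extra push. The slot sits as it did when I gripped the head, so the grip has not slipped.

```bash
python3 -c "
from workcell import hand_in
print(hand_in())"
```

```text
the job is handed in; nothing more can be done
None
```

The nest is home in the fence corner, the screw's thread is started, and I handed the job in at about 28 s with the gripper still on the screw's head.

**What I did**
- I pushed the white nest with closed fingers, first in +y and then in +x, until it was square in the corner.
- I gripped the screw head and pressed lightly. Turning backward, the drop came between 72° and 90°: the vertical force fell from 12 N to 3 N, and the screw then pressed on to about 10.8 mm.
- I turned it forward about 368° from the end of the backward turn, with one re-grip partway.

**Last checks**
- **Screw:** it was about 16 mm down (15.5 expected after one full turn). It stayed down while I let go to re-grip, and the slot showed no slip in the gripper.
- **Nest:** it reads within about 0.6 mm of flush on both bars and square to about 0.1°. It did not move under the final push of about 7 N in x and 15 N in y.
- **Loose things:** the hex key and stop block are where they were, and nothing else was touched.

**What went wrong or disagreed**
- While turning backward, the nest slid about 2 mm off the y bar. I pushed it back flush before the thread dropped.
- The cameras disagreed by 3 to 4 mm in y, so I centred the screw by gripping it in two directions 90° apart.
- At the end the arm and gripper hid the y bar, so y-flushness is inferred from how far the nest's corner sits from the end of the x bar (22.5 mm, 23 expected). At that last reading the gripper was also about 0.9 mm lower in y than when I last saw the nest flush, which I took to be the arm bending.

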